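# Eject a nut and trap it on the chute

### The arm

A 6-joint arm with a two-finger parallel gripper is mounted at the origin on the work surface. World frame = base frame: x ahead of the robot, y to its left, z up, the work surface at z = 0. Lengths are in m, angles in degrees, forces in N, time in s.
With the tool pointing down it reaches from about 0.375 to 0.9 m from the base axis. Payload 3.1 kg.
Tool frame: the origin (TCP) lies on the centre line of the jaws, within the pads' length; the fingertips stand 19 mm ahead of it and the grasp point (between the pads) is the TCP; z points along the fingers, y is the direction in which the jaws open and shut (so a half turn about z gives the same grasp; the last joint's range is limited). The gripper opens to 87 mm and grips with 3 to 60 N. Pads are 19 mm wide; open, the fingers measure 117 mm over their backs; the gripper's body (75 mm by 190 mm) begins 51 mm behind the grasp point.
Start: joints at [65.46, 30.224, 82.088, -0, 67.689, -10.227], TCP at [0.154, 0.606, 0.242] pointing down, gripper open.
Joint ranges: [-176.69, 176.69], [-43.24, 126.21], [12.49, 139.97], [-82, 262], [0, 151.66], [-163.58, 163.58]. Speed limits (degrees/s): [159.86, 159.86, 180, 180, 180, 180].

### API

Orientations are given as a 3x3 rotation matrix whose columns are the frame's x, y, z axes.
In Python, from rig import bot gives the robot as it stands.
- The arm moves only by the tool carry_out, never from a script. Its argument "targets" is a list of rows, each a list of 6 numbers: the shift along the tool's x, y, z each as a share of 200 mm, from -1 to 1, then the turn, a rotation vector about the tool's x, y, z each as a share of pi/2 rad, from -1 to 1. In form: [[dx, dy, dz, ax, ay, az], ...]. A call has 1 to 20 rows; each row is the pose to reach, as a shift and turn from the pose measured when the call began, along the tool's axes at that moment; what a row does not reach only later rows make up. A row lasts 1/8 s, in which the tool goes at most 62.5 mm and 10.7 degrees, less where a joint would pass 70% of its speed; a pose out of reach is approached as far as the arm can. A call with a number of a shift or a turn outside -1 to 1 is refused whole. A call with a gripper value outside its range is refused whole. "jaw" is the gripper's target within -1 to 1 (fully open at 1, half-way at 0, shut at -1), set as the call begins (left out, the last holds). The fingers move at their own pace and stop on an object; the grip force is fixed at half the most. Time passes only in rows, so rows that repeat a pose let the fingers close. It gives the time, the measured TCP pose, the force and the opening at its end, in the units of the state.
- bot.read_state(): the state, without advancing time (a new reading comes with each control period).
- bot.capture(name): name is "scene" or "side" or "wrist"; returns the picture (420x560x3 uint8, blue, green, red); there is no depth.
- bot.camera_info(name): a dict with "camera_matrix" (3x3 intrinsics, pixels), "view" (4x4, takes a point from world to camera coordinates); the wrist camera has in their place "mount" (4x4, takes a point from camera to tool coordinates, whose origin is the TCP and whose axes are the flange's). Camera axes: x right, y down, z forward; pixel columns grow to the right and rows downward; lengths in m; the calibration is good to about 2 mm. A picture is of the moment at which its call begins: read the wrist's pose just before it. camera_info takes no time and is no camera call.
- bot.hand_in(): hands the job in, once; it reports no verdict.
The state is a dict: "time_s": time; "joint_positions": joint angles; "qvel": joint speeds; "tau": joint torques, N m; "position": TCP position; "tcp_rot": TCP orientation; "force": force on the tool from outside, world axes, zero at the start; "moment": the same for the moment, N m; "opening": opening from 0.0 (shut) to 1.0 (fully open).
Only numpy, scipy, OpenCV 4.12 (cv2) and the standard library are available. Lean on these libraries where they do the work, as an engineer would, in place of code of your own. Each camera call takes 0.05 s, during which the arm holds its last target.

### The job

Press the nut feeder's round ejector button fully down with one fingertip so that the steel nut pops up out of its pocket, with the other finger already standing in the chute beside the button to trap the nut before it slides off the lower end into the carton. Do not grasp, lift or poke the nut out of its pocket, and leave the other things on the bench alone. Finish while still holding: button kept down, and the nut at rest on the chute, clear of its pocket, leaning against the other finger.

Things in the scene. Friction and masses are not known exactly. Their poses are not given: they have to be found in the camera images.
- feeder: Nut feeder fixed to the bench: grey base plate, open-topped aluminium chute falling 20 degrees towards its own +y (downhill; turned up to 0.5 rad from world y), grey button block 38 x 44 mm, 66 mm high, beside the chute on its -x side. Origin on the bench under the chute's centre line, z up. Nothing on it is over 120 mm high. The polished chute lets a popped nut run off within half a second.
- chute (a point): Point on the chute floor's centre line abreast of the button (feeder x 0, y 25 mm, 66 mm over the bench): x across, y downhill along the floor, z square to the floor. Channel 44 mm wide inside, side walls 4 mm thick and 8 mm above the floor. The nut's pocket lies at y -97 to -67 mm.
- chute_end (a point): Middle of the chute floor's open lower edge, 73 mm downhill of chute; axes as the feeder's. Past it the nut drops into a cardboard carton 34 mm high.
- ejector_top (a point): Centre of the flat top of the round steel button, 30 mm across, beside the chute: feeder x -57, y 25 mm; 82 mm over the bench when up, 74 mm when down; moves with it. With one fingertip on the pressed button, the other at equal height in the chute is 8 mm over the floor at chute, 4 mm over it 11 mm further uphill: low enough to stop the nut.
- ejector (a joint): How far the button is pressed, m: 0 up, 0.008 fully down (hard stop). Spring return: about 3 N to start, about 8 N when down, the nut's weight included. It lifts the plate under the nut as far as it goes down; the nut comes free over the pocket's lip at about 0.006 and slides off at once.
- nut: Rectangular steel channel nut, 40 mm (x, across the chute) x 28 mm (y, along it) x 14 mm (z), dark round hole in its top; 80 to 160 g, loose. Origin at the centre of its underside. It starts in the pocket at the chute's upper end on a lifting plate 6 mm below the chute floor, tilted like the chute, behind a 6 mm lip.
- can: Bystander: upright spray can, 52 mm diameter, 150 mm high; origin at the centre of its underside.
- tape: Bystander: cardboard ring of tape lying flat, 90 mm outside diameter, 40 mm high; origin at the centre of its underside.
- bolt: Bystander: large steel bolt standing on its head, 30 mm wide, 67 mm high; origin at the centre of its underside.
- screwdriver: Bystander: screwdriver lying beyond the feeder; its x axis runs along it.

How it is judged:
By the outcome, as a careful person would: the job done as asked, in the order asked, and still so for the second after the job is handed in, while the arm keeps its last pose, push and grip.
It also fails if it takes over 32 s, if anything falls off the work surface, if the arm or the gripper's body presses on something with over 40 N, if the wrist force passes 120 N, or if a joint passes its speed limit or range.

## Working session

There is one attempt and no reset: what is moved stays moved. The work goes in short steps, Python scripts to look and compute and a tool call to move; the robot and the scene stay as the last step left them, time stands still between calls to the robot, and variables do not carry over. Pictures are saved under pics/ and viewed, and the job is handed in when it is done.

Besides the shell and the picture viewer there is one more tool, called after "Request:" as name(argument=value, ...), one argument or row to a line, values as JSON. carry_out: Moves the arm, as the interface text tells. Shift numbers are shares of 200 mm and turn numbers shares of pi/2 rad, none past 1 either way. Its arguments: {"type":"object","properties":{"targets":{"type":"array"},"jaw":{"type":"number"}},"required":["targets"]}

```bash
mkdir -p pics; ls; python3 - <<'E'
from rig import bot
import cv2
s=bot.read_state(); print(s)
for n in ("scene","side","wrist"):
    cv2.imwrite(f"pics/{n}0.png",bot.capture(n)); print(n,bot.camera_info(n))
E
```

```text
pics
{'time_s': 0.0, 'joint_positions': array([ 6.54615430e+01,  3.02782580e+01,  8.21573646e+01, -1.96073177e-04,
        6.76870352e+01, -1.02272310e+01]), 'qvel': array([-0.03045907,  0.09329824,  0.0176743 ,  0.04476697,  0.08573978,
       -0.03196123]), 'tau': array([-3.18910897e-04, -4.40037417e+01, -1.76589525e+01,  6.33050082e-02,
        5.82530466e-02, -1.65989582e-04]), 'position': array([0.15417316, 0.60497324, 0.24057373]), 'tcp_rot': array([[-9.68967473e-01,  2.47186672e-01, -8.86194641e-04],
       [ 2.47187973e-01,  9.68965587e-01, -1.94874599e-03],
       [ 3.76988075e-04, -2.10732813e-03, -9.99997709e-01]]), 'force': array([ 0.25057154, -0.16209881,  0.26265614]), 'moment': array([-0.00648979,  0.0239384 ,  0.01653514]), 'opening': 0.9981783723020875}
scene {'camera_matrix': array([[471.79937023,   0.        , 281.06361358],
       [  0.        , 471.79937023, 203.3563258 ],
       [  0.        ,   0.        ,   1.        ]]), 'view': array([[-0.1442941 ,  0.98950058,  0.00823493,  0.08422037],
       [ 0.55266884,  0.08749052, -0.82879585, -0.27784453],
       [-0
[... 375 characters left out ...]
10259, -0.59005516, -0.75940943,  0.23944008],
       [ 0.3074956 ,  0.6944267 , -0.65055209,  0.96929531],
       [ 0.        ,  0.        ,  0.        ,  1.        ]])}
wrist {'camera_matrix': array([[341.04394934,   0.        , 279.32667476],
       [  0.        , 341.04394934, 205.17459724],
       [  0.        ,   0.        ,   1.        ]]), 'mount': array([[ 3.33025238e-04, -9.54499836e-01, -2.98211254e-01,
         8.13883043e-02],
       [ 9.99999794e-01,  1.54205576e-04,  6.23168878e-04,
        -1.17446325e-03],
       [-5.48828754e-04, -2.98211400e-01,  9.54499691e-01,
        -1.42906528e-01],
       [ 0.00000000e+00,  0.00000000e+00,  0.00000000e+00,
         1.00000000e+00]])}
```

View pics/scene0.png

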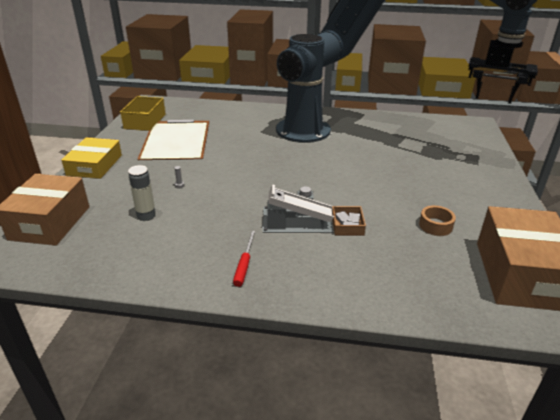

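View pics/side0.png

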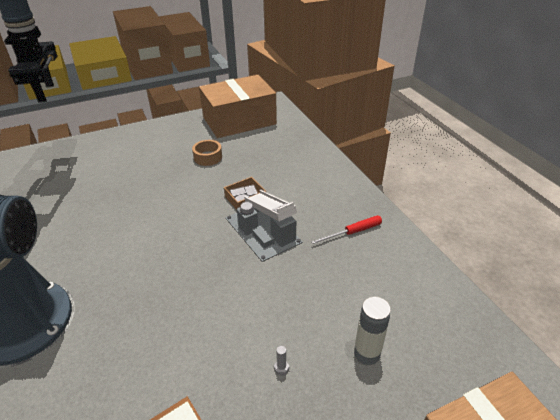

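View pics/wrist0.png

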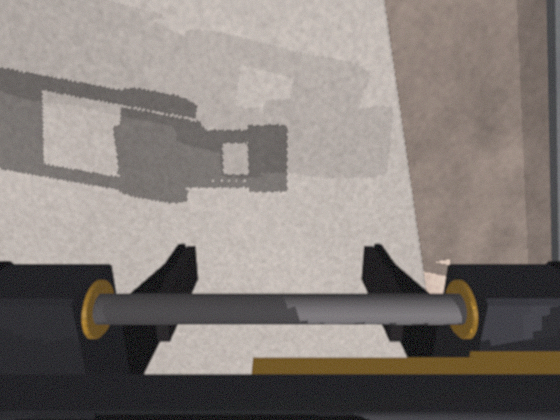

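The scene view shows the feeder at about (305,210) with its carton at (348,220). The side view shows the feeder at about (265,220) and its button at (246,210). I'll zoom in on both.

```bash
python3 - <<'E'
import cv2
a=cv2.imread('pics/scene0.png')[175:245,255:375];b=cv2.imread('pics/side0.png')[170:265,215:310]
cv2.imwrite('pics/zs.png',cv2.resize(a,None,fx=6.5,fy=6.5,interpolation=cv2.INTER_CUBIC))
cv2.imwrite('pics/zd.png',cv2.resize(b,None,fx=6,fy=6,interpolation=cv2.INTER_CUBIC))
E
```

```text
(no output)
```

View pics/zs.png

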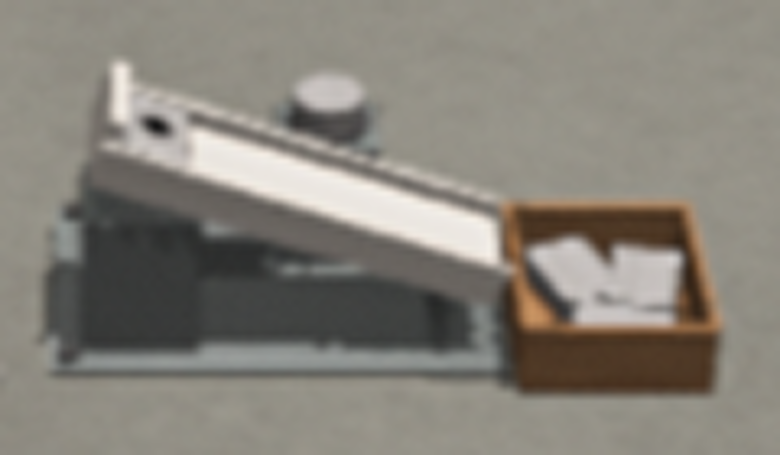

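View pics/zd.png

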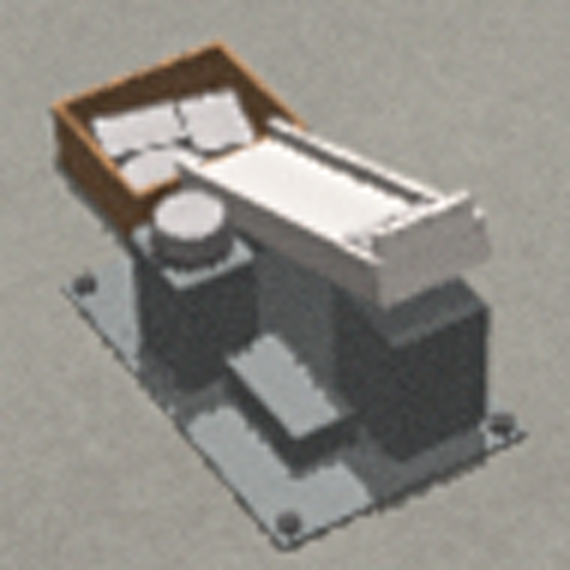

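```bash
cat > h.py <<'E'
import numpy as np
from rig import bot
def ray(n,uv,state=None):
    i=bot.camera_info(n);K=i['camera_matrix']
    d=np.linalg.inv(K)@np.array([uv[0],uv[1],1.])
    if n=='wrist':
        M=np.array(i['mount']);T=np.eye(4);T[:3,:3]=state['tcp_rot'];T[:3,3]=state['position'];C=T@M
    else: C=np.linalg.inv(i['view'])
    d=C[:3,:3]@d
    return C[:3,3],d/np.linalg.norm(d)
def plane(n,uv,z,s=None):
    o,d=ray(n,uv,s);return o+d*(z-o[2])/d[2]
def tri(rs):
    A=0;b=0
    for o,d in rs:
        P=np.eye(3)-np.outer(d,d);A=A+P;b=b+P@o
    p=np.linalg.solve(A,b);return p,[np.linalg.norm((np.eye(3)-np.outer(d,d))@(p-o)) for o,d in rs]
def proj(n,p,s=None):
    i=bot.camera_info(n)
    if n=='wrist':
        T=np.eye(4);T[:3,:3]=s['tcp_rot'];T[:3,3]=s['position'];V=np.linalg.inv(T@np.array(i['mount']))
    else: V=i['view']
    q=i['camera_matrix']@(V[:3,:3]@p+V[:3,3]);return q[:2]/q[2]
E
python3 - <<'E'
from h import *
zs=lambda u,v:((u+.5)/6.5-.5+255,(v+.5)/6.5-.5+175)
zd=lambda u,v:((u+.5)/6-.5+215,(v+.5)/6-.5+170)
b=[('scene',zs(330,93)),('side',zd(190,213))]
print('button',tri([ray(*x) for x in b]),[plane(*x,.082) for x in b])
# base plate front edge in scene: left (55,372) right (510,372) z~0
p=plane('scene',zs(55,372),.005);q=plane('scene',zs(510,372),.005);print('baseedge',p,q,np.degrees(np.arctan2(*(q-p)[:2])))
p=plane('side',zd(282,545),.005);q=plane('side',zd(68,290),.005);print('baseedge side',p,q,np.degrees(np.arctan2(*(q-p)[:2])))
p=plane('side',zd(300,545),.005);q=plane('side',zd(525,435),.005);print('end edge side',p,q,np.degrees(np.arctan2(*(q-p)[:2])))
print('hole',plane('scene',zs(157,124),.066+.0975*0+.112*np.sin(.349)+.008))
for n,u in(('can',(144,215)),('bolt',(180,184)),('tape',(437,222))):print(n,plane('scene',u,0.0))
E
```

```text
button (array([0.54596394, 0.06142237, 0.08362271]), [np.float64(0.0006791812286344585), np.float64(0.0006791812286344531)]) [array([0.54433473, 0.06081426, 0.082     ]), array([0.54643196, 0.06418842, 0.082     ])]
baseedge [ 0.65351823 -0.03840773  0.005     ] [0.6245693  0.14619981 0.005     ] -8.91216313887242
baseedge side [ 0.53451551 -0.05671263  0.005     ] [0.50719121 0.12497795 0.005     ] -8.552572189939873
end edge side [ 0.54105153 -0.05973227  0.005     ] [ 0.65033854 -0.04161611  0.005     ] 80.5878523240149
hole [ 0.62603569 -0.0008316   0.11229933]
can [ 0.62261351 -0.38342999  0.        ]
bolt [ 0.44738076 -0.3367583   0.        ]
tape [0.52838954 0.42923132 0.        ]
```

Triangulating gives the button top at about (0.546, 0.061, 0.084), against a stated height of 0.082. Feeder yaw comes out at about +8.8°, with downhill towards world +y. I'll move to a hover above it and use the wrist camera to refine these.

Request:
carry_out(
  targets=[
    [-0.3,-0.23,0,0,0,0],
    [-0.6,-0.47,0,0,0,0],
    [-0.9,-0.7,0,0,0,0],
    [-0.9,-0.7,0,0,0,0],
  ],
  jaw=-0.03,
)

```text
time_s: 0.65
position: [0.2951, 0.4227, 0.2408]
tcp_rot: [[-0.969, 0.249, -0.001], [0.249, 0.969, -0.002], [0.0, -0.003, -1.0]]
force: [0.4, -0.2, -0.8]
opening: 0.627
```

Request:
carry_out(
  targets=[
    [-0.3,-0.23,0,0,0,0.1],
    [-0.6,-0.47,0,0,0,0.2],
    [-0.9,-0.7,0,0,0,0.3],
    [-0.9,-0.7,0,0,0,0.3],
  ],
)

```text
time_s: 1.15
position: [0.4361, 0.2402, 0.2411]
tcp_rot: [[-0.748, 0.663, -0.001], [0.663, 0.748, -0.002], [-0.001, -0.002, -1.0]]
force: [-0.1, 0.5, -0.5]
opening: 0.484
```

```bash
python3 - <<'E'
from h import *
s=bot.read_state();R=s['tcp_rot'];p=s['position'];print(s['time_s'],p,s['opening'],s['joint_positions'])
a=np.radians(8.8);fx=np.array([np.cos(a),np.sin(a),0]);fy=np.array([-np.sin(a),np.cos(a),0])
t=np.array([.546,.0615,.0])+.0285*fx-.003*fy;t[2]=.24
print(t,R.T@(t-p)/.2)
from scipy.spatial.transform import Rotation as Ro
G=np.c_[fy,fx,[0,0,-1]];print(Ro.from_matrix(R.T@G).as_rotvec()/(np.pi/2))
E
```

```text
1.15 [0.43612418 0.24021892 0.24107013] 0.48437361209111873 [ 16.03772323  20.55193956  99.97479884  -0.14351072  59.54472465
 -32.33738887]
[0.57462347 0.06289541 0.24      ] [-1.10631852 -0.20415619  0.00707952]
[-0.00109535  0.00119233  0.44053232]
```

Request:
carry_out(
  targets=[
    [-0.3,-0.06,0,0,0,0.11],
    [-0.6,-0.12,0,0,0,0.22],
    [-0.9,-0.17,0,0,0,0.33],
    [-1.0,-0.2,0,0,0,0.44],
    [-1.0,-0.2,0,0,0,0.44],
    [-1.0,-0.2,0,0,0,0.44],
  ],
)

```text
time_s: 1.9
position: [0.5581, 0.0785, 0.241]
tcp_rot: [[-0.157, 0.988, -0.002], [0.988, 0.157, -0.002], [-0.001, -0.003, -1.0]]
force: [0.3, 0.9, 0.0]
opening: 0.486
```

```bash
python3 - <<'E'
from h import *
import cv2,pickle
s=bot.read_state();im=bot.capture('wrist');cv2.imwrite('pics/w1.png',im);pickle.dump(s,open('s1.pkl','wb'))
print(s['time_s'],s['position'],s['opening'],s['tcp_rot'])
E
```

```text
1.9 [0.55812656 0.07846064 0.24103874] 0.48640309852821295 [[-0.15663444  0.98765389 -0.00233501]
 [ 0.98765557  0.15663035 -0.00184363]
 [-0.00145514 -0.00259496 -0.99999557]]
```

View pics/w1.png

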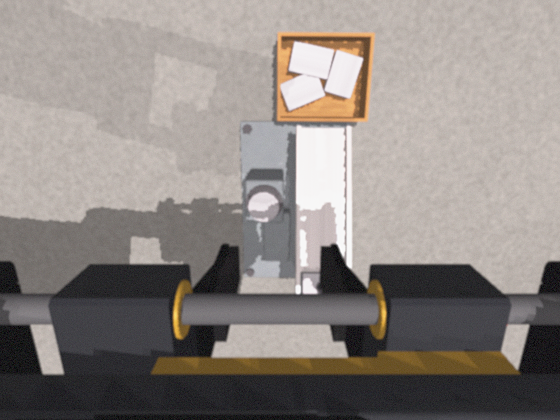

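```bash
python3 - <<'E'
import cv2
a=cv2.imread('pics/w1.png')[105:305,195:365]
cv2.imwrite('pics/zw1.png',cv2.resize(a,None,fx=3,fy=3,interpolation=cv2.INTER_CUBIC))
E
```

```text
(no output)
```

View pics/zw1.png

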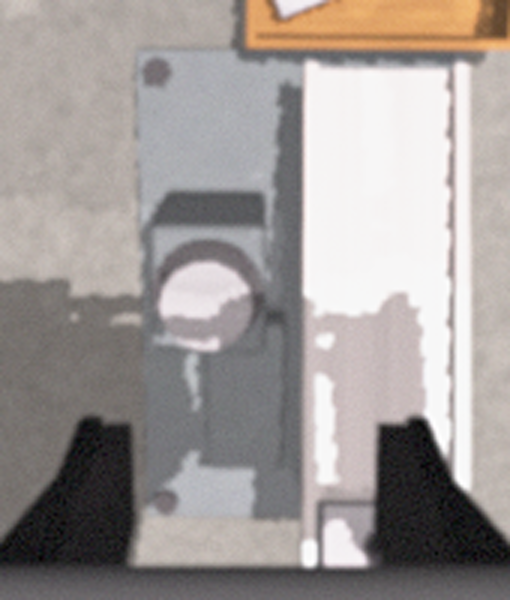

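```bash
python3 - <<'E'
from h import *
import pickle
s=pickle.load(open('s1.pkl','rb'));R=s['tcp_rot'];p=s['position']
z=lambda u,v:((u+.5)/3-.5+195,(v+.5)/3-.5+105)
b=plane('wrist',z(205,307),.082,s);print('button',b)
r=[ray('wrist',z(205,307),s),ray('scene',(305.35,188.9)),ray('side',(246.2,205.1))];print(tri(r))
print('diam',np.linalg.norm(plane('wrist',z(158,307),.082,s)-plane('wrist',z(252,307),.082,s)))
# lower end of chute: end 73 downhill -> z=.066-.025=.041; wall top +7.5
L=plane('wrist',z(303,68),.048,s);Rr=plane('wrist',z(470,68),.048,s);print('end',L,Rr,np.linalg.norm(L-Rr),'mid',(L+Rr)/2)
# base plate
P=[plane('wrist',z(*q),.005,s) for q in((137,52),(143,515))];d=P[0]-P[1];print('base',P,np.degrees(np.arctan2(-d[0],d[1])),np.linalg.norm(d))
P=[plane('wrist',z(*q),.003,s) for q in((157,72),(165,502))];d=P[0]-P[1];print('bolts',np.degrees(np.arctan2(-d[0],d[1])))
# nut left lower corners
print('yawtool',np.degrees(np.arctan2(R[1,1],R[0,1])))
for x in(-.0095,.0095):
  for y in(-.0211,-.0361,.0211,.0361):
    print(x,y,(proj('wrist',R@np.array([x,y,.019])+p,s)-[195,105])*3)
a=np.radians(8.8);fx=np.array([np.cos(a),np.sin(a),0]);fy=np.array([-np.sin(a),np.cos(a),0])
# expected chute-wall outlines given button est
B=tri(r)[0];B[2]=.082
c=B+.057*fx;c[2]=.066
for k in (0,.073):
  for x in(-.026,-.022,.022,.026):
    q=c+x*fx+fy*(k*.9397+.008*.342)+np.array([0,0,-.342*k+.0075]);print(k,x,(proj('wrist',q,s)-[195,105])*3)
E
```

```text
button [0.54561428 0.06095565 0.082     ]
(array([0.54575004, 0.06144419, 0.08352076]), [np.float64(0.00013310589727015952), np.float64(0.0007465389722638092), np.float64(0.0006958722666990867)])
diam 0.0291159055817616
end [0.56511888 0.13462534 0.048     ] [0.61803163 0.14304467 0.048     ] 0.05357839315186928 mid [0.59157525 0.13883501 0.048     ]
base [array([0.50747901, 0.12770634, 0.005     ]), array([ 0.53299923, -0.05777901,  0.005     ])] 7.833921649257745 0.18723272434209212
bolts 8.494938288753309
yawtool 9.011394151619074
-0.0095 -0.0211 [131.53816555 515.09713975]
-0.0095 -0.0361 [ 46.95375885 515.08482476]
-0.0095 0.0211 [369.47298871 515.13178166]
-0.0095 0.0361 [454.03656217 515.14409362]
0.0095 -0.0211 [127.66798101 416.43480874]
0.0095 -0.0361 [ 40.36207734 416.41880809]
0.0095 0.0211 [373.25736617 416.4798182 ]
0.0095 0.0361 [460.54107459 416.49581478]
0 -0.026 [303.73140687 288.66146425]
0 -0.022 [316.36348812 288.71846902]
0 0.022 [455.33660111 289.34561276]
0 0.026 [467.97235888 289.40263412]
0.073 -0.026 [304.26002416  60.82379255]
0.073 -0.022 [316.76445224  60.87748676]
0.073 0.022 [454.33297375  61.46820825]
0.073 0.026 [466.84100441  61.52191793]
```

The wrist view agrees. The button is at (0.5457, 0.0612), and the predicted chute wall edges fall within about 3 zoomed px of those seen. Next I'll work out the pre-press shift, with the jaws at about 48 mm so the tip centres are 57 mm apart.

```bash
cat > go.py <<'E'
from h import *
import sys
s=bot.read_state();R=s['tcp_rot'];p=s['position']
a=np.radians(8.7);fx=np.array([np.cos(a),np.sin(a),0]);fy=np.array([-np.sin(a),np.cos(a),0])
t=np.array([.5457,.0613,0])+.0285*fx-.004*fy;t[2]=float(sys.argv[1])
from scipy.spatial.transform import Rotation as Ro
print(s['time_s'],p,s['force'],s['opening'],'shift',R.T@(t-p)/.2,'turn',Ro.from_matrix(R.T@np.c_[fy,fx,[0,0,-1]]).as_rotvec()/(np.pi/2))
E
python3 go.py .125
```

```text
1.95 [0.55803097 0.07878747 0.24112422] [0.52093888 0.18051675 0.46433589] 0.48806369571672376 shift [-0.09657065  0.06918089  0.58060935] turn [-0.00154036  0.00101649  0.00363331]
```

Request:
carry_out(
  targets=[
    [-0.097,0.069,0.1,-0.0015,0.001,0.0036],
    [-0.097,0.069,0.3,-0.0015,0.001,0.0036],
    [-0.097,0.069,0.5,-0.0015,0.001,0.0036],
    [-0.097,0.069,0.58,-0.0015,0.001,0.0036],
    [-0.097,0.069,0.58,-0.0015,0.001,0.0036],
    [-0.097,0.069,0.58,-0.0015,0.001,0.0036],
  ],
  jaw=0.1,
)

```text
time_s: 2.7
position: [0.5755, 0.0619, 0.1266]
tcp_rot: [[-0.152, 0.988, 0.003], [0.988, 0.152, -0.0], [-0.001, 0.003, -1.0]]
force: [0.2, -0.3, -0.1]
opening: 0.551
```

```bash
python3 go.py .108; python3 - <<'E'
from h import *
import cv2,pickle
s=bot.read_state();im=bot.capture('wrist');cv2.imwrite('pics/w2.png',im);pickle.dump(s,open('s2.pkl','wb'))
c=bot.capture('side')[150:260,195:335];cv2.imwrite('pics/d2.png',cv2.resize(c,None,fx=5,fy=5,interpolation=cv2.INTER_CUBIC))
E
```

```text
2.7 [0.57550225 0.06192688 0.12660439] [ 0.21944389 -0.26944557 -0.1467021 ] 0.5511383356197866 shift [-0.0004878  -0.00553189  0.09300721] turn [0.00178301 0.00044664 0.00067326]
```

View pics/w2.png

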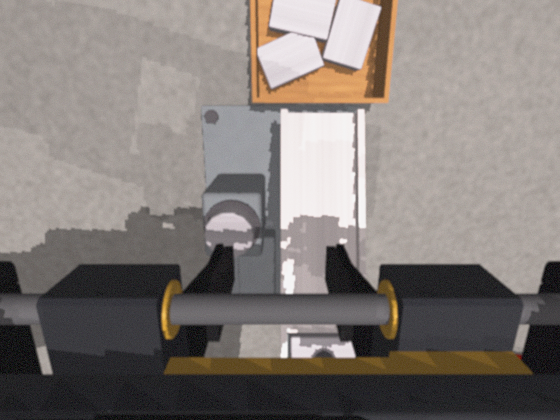

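View pics/d2.png

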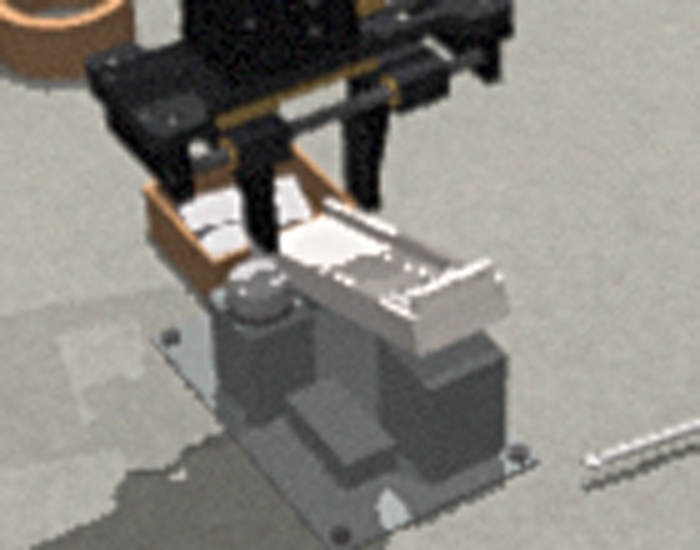

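In the wrist view the left fingertip (228,250) stands over the button (230,226), and the right one (338,250) stands over the chute channel. I'll lower to just above the button first.

Request:
carry_out(
  targets=[
    [0,-0.005,0.06,0.0018,0,0],
    [0,-0.005,0.11,0.0018,0,0],
    [0,-0.005,0.11,0.0018,0,0],
  ],
)

```text
time_s: 3.18
position: [0.5737, 0.0615, 0.1036]
tcp_rot: [[-0.152, 0.988, -0.002], [0.988, 0.152, -0.001], [-0.0, -0.002, -1.0]]
force: [-0.3, 0.1, -0.5]
opening: 0.555
```

```bash
python3 go.py .093; python3 - <<'E'
from h import *
import cv2
im=bot.capture('side')[160:250,205:305];cv2.imwrite('pics/d3.png',cv2.resize(im,None,fx=6,fy=6,interpolation=cv2.INTER_CUBIC))
E
```

```text
3.175 [0.57372107 0.06151675 0.10356924] [-0.30533968  0.07253395 -0.45301647] 0.5548124075009966 shift [0.0001299  0.00396088 0.05283745] turn [-0.00142204  0.00012799  0.00031095]
```

View pics/d3.png

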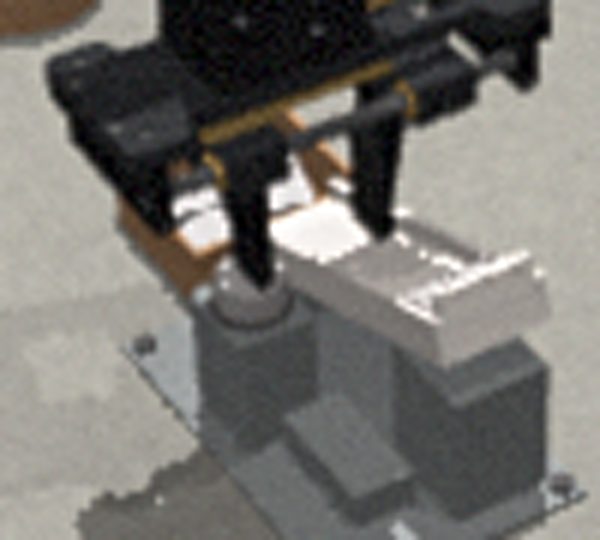

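The left fingertip is over the uphill half of the button, and the right finger stands inside the channel. Pressing now.

Request:
carry_out(
  targets=[
    [0,0.004,0.02,-0.0014,0,0],
    [0,0.004,0.045,-0.0014,0,0],
    [0,0.004,0.065,-0.0014,0,0],
    [0,0.004,0.065,-0.0014,0,0],
    [0,0.004,0.065,-0.0014,0,0],
    [0,0.004,0.065,-0.0014,0,0],
  ],
)

```text
time_s: 3.98
position: [0.5753, 0.0616, 0.0933]
tcp_rot: [[-0.152, 0.988, 0.002], [0.988, 0.152, -0.001], [-0.001, 0.002, -1.0]]
force: [-3.2, 1.3, 15.6]
opening: 0.547
```

```bash
python3 go.py .093; python3 - <<'E'
from h import *
import cv2
im=bot.capture('side')[160:250,205:305];cv2.imwrite('pics/d4.png',cv2.resize(im,None,fx=6,fy=6,interpolation=cv2.INTER_CUBIC))
im=bot.capture('scene')[165:245,255:375];cv2.imwrite('pics/s4.png',cv2.resize(im,None,fx=6,fy=6,interpolation=cv2.INTER_CUBIC))
cv2.imwrite('pics/w4.png',bot.capture('wrist'))
E
```

```text
3.975 [0.57532055 0.0615604  0.09325626] [-3.17653363  1.33982151 15.64563931] 0.5472647642446248 shift [ 0.00112    -0.00409746  0.00127104] turn [0.00142563 0.00063035 0.0005599 ]
```

View pics/d4.png

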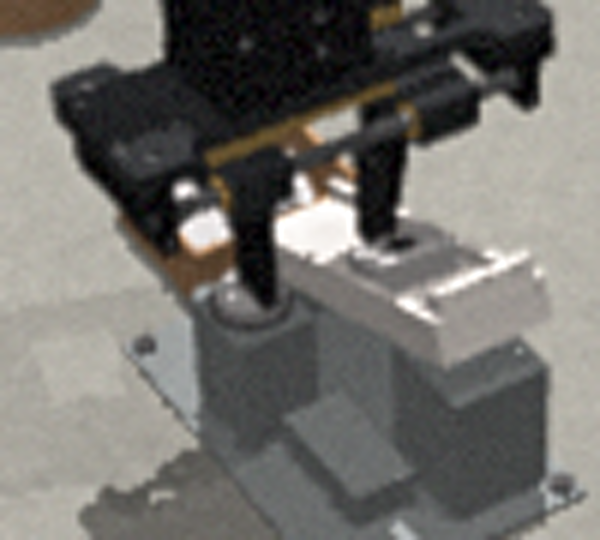

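View pics/s4.png

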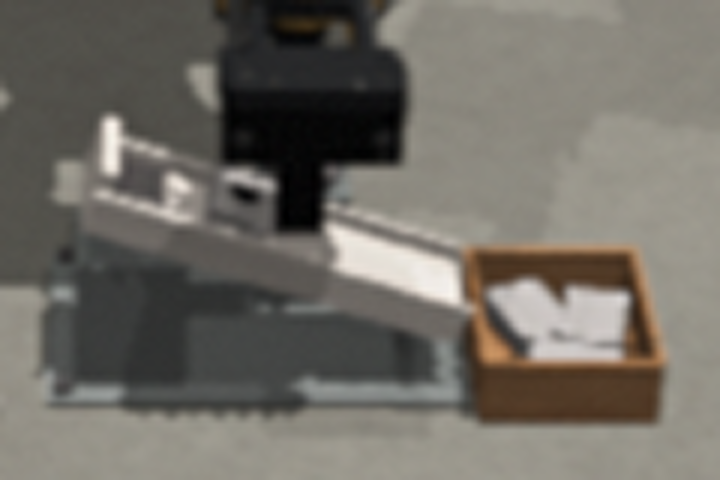

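View pics/w4.png

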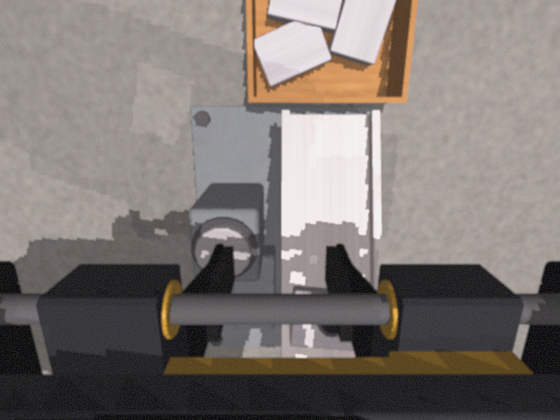

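The nut has popped out and rests uphill against the chute finger (scene zoom (245,200)). The push is 15.6 N, against about 8 N of spring. I'll press slightly harder to confirm it's on the hard stop and that nothing is moving.

Request:
carry_out(
  targets=[
    [0,0,0.017,0,0,0],
    [0,0,0.017,0,0,0],
    [0,0,0.017,0,0,0],
    [0,0,0.017,0,0,0],
    [0,0,0.017,0,0,0],
    [0,0,0.017,0,0,0],
    [0,0,0.017,0,0,0],
    [0,0,0.017,0,0,0],
  ],
)

```text
time_s: 5.12
position: [0.5754, 0.0616, 0.0931]
tcp_rot: [[-0.153, 0.988, 0.003], [0.988, 0.153, -0.001], [-0.001, 0.003, -1.0]]
force: [-4.3, -0.3, 22.4]
opening: 0.553
```

```bash
python3 go.py .093; python3 - <<'E'
from h import *
import cv2
a=bot.capture('side')[160:250,205:305];b=bot.capture('scene')[165:245,255:355]
r=lambda i:cv2.resize(i,(600,270) if 0 else None,fx=3.9,fy=3.9,interpolation=cv2.INTER_CUBIC)
a=r(a);b=r(b);h=min(len(a),len(b));cv2.imwrite('pics/f5.png',np.hstack([a[:h],b[:h]]))
E
```

```text
5.125 [0.57535902 0.0615995  0.09314099] [-4.25744968 -0.25593229 22.43497285] 0.552689316859723 shift [ 0.0009578  -0.00431603  0.00069112] turn [0.00183303 0.00092967 0.00085902]
```

View pics/f5.png

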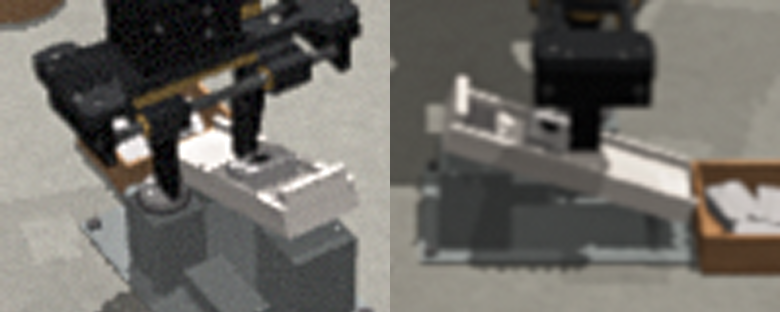

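The force rose to 22 N while the height stayed at 0.0931 (0.1 mm lower), so the button is on its hard stop. The nut is unmoved against the finger, so I'm handing in.

```bash
python3 -c "
from rig import bot
print(bot.hand_in())"
```

```text
the job is handed in; nothing more can be done
None
```

I pressed the ejector button fully down with one fingertip, with the other finger already standing in the chute. The nut popped up, slid down and is resting against that finger. I handed in at about 5.2 s, still holding.

**Button:** it is on its hard stop. Raising the push from 15.6 to 22.4 N lowered the tool by only 0.1 mm. The fingertip sits at about 74 mm, which matches the stated height for fully down.

**Nut:** in two pairs of scene and side pictures about 1 s apart, it stayed clear of its pocket and unmoved against the finger. The nut was only ever touched by that finger.

**Bystanders and checks:** the arm went nowhere near the can, tape, bolt or screwdriver. No check failed. The measurements disagreed slightly, by about 1.5 mm on the button's height and 1° on the feeder's yaw. A sideways force of about 4 N was still on the tool at the end, within limits.

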